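# Rehang the kitchen turners on the sloping rack

### The job

The red turner has been hung on the blue peg of the rack: first move it to the red peg, then take the blue turner from the worktop and hang it on the blue peg. Each must hang by its eye, pushed fully home so that it lies flat on the rack; the green turner stays hanging on its green peg. Do not shift or knock over the other things, and let go of everything at the end.

Things in the scene. Friction and masses are not known exactly. Their poses are not given: they have to be found in the camera images.
- turner_red: Flat turner, 209 mm long, 80 g, red plastic grip 16 mm wide, 12 mm thick. Origin: on its flat underside, mid-grip; x along it to the eye, y across, z out of its top. Grip x = -42 to +50 mm, ring eye at +75 mm, neck 10 mm wide, a square blade 48 mm wide 3 mm thick to x = -120 mm. Starts hung on the blue peg.
- turner_blue: Flat turner, 209 mm long, 80 g, blue plastic grip 16 mm wide, 12 mm thick. Origin: on its flat underside, mid-grip; x along it to the eye, y across, z out of its top. Grip x = -42 to +50 mm, ring eye at +75 mm, neck 10 mm wide, a narrow blade 26 mm wide 3 mm thick to x = -120 mm. Starts flat, top up, on the worktop between ramekin and candle tin (45 mm free each side of the grip).
- turner_green: Flat turner, 209 mm long, 80 g, green plastic grip 16 mm wide, 12 mm thick. Origin: on its flat underside, mid-grip; x along it to the eye, y across, z out of its top. Grip x = -42 to +50 mm, ring eye at +75 mm, neck 10 mm wide, a round blade 50 mm wide 3 mm thick to x = -120 mm. It hangs on the green peg and stays there.
- turner_red_eye (a point): Centre of the hole in the steel eye of the red turner, at half its thickness (5 mm over the underside). Hole 14 mm, along the tool z axis; ring 28 mm outside, 10 mm thick.
- turner_blue_eye (a point): Centre of the hole in the steel eye of the blue turner, at half its thickness (5 mm over the underside). Hole 14 mm, along the tool z axis; ring 28 mm outside, 10 mm thick.
- turner_green_eye (a point): Centre of the hole in the steel eye of the green turner, at half its thickness (5 mm over the underside). Hole 14 mm, along the tool z axis; ring 28 mm outside, 10 mm thick.
- peg_red_seat (a point): Foot of the red peg, on its axis in the rack's sloping face. z along the peg, outward (26 degrees from vertical, leaning to the robot), x straight up the slope, y left along the row. Peg red, 9 mm thick, 40 mm long, round end; red tile 20 x 30 mm on the face 31 mm up the slope from it. Pegs 72 mm apart, colours in any order.
- peg_blue_seat (a point): Foot of the blue peg, on its axis in the rack's sloping face. z along the peg, outward (26 degrees from vertical, leaning to the robot), x straight up the slope, y left along the row. Peg blue, 9 mm thick, 40 mm long, round end; blue tile 20 x 30 mm on the face 31 mm up the slope from it. Pegs 72 mm apart, colours in any order.
- peg_green_seat (a point): Foot of the green peg, on its axis in the rack's sloping face. z along the peg, outward (26 degrees from vertical, leaning to the robot), x straight up the slope, y left along the row. Peg green, 9 mm thick, 40 mm long, round end; green tile 20 x 30 mm on the face 31 mm up the slope from it. Pegs 72 mm apart, colours in any order.
- rack: Fixed wooden rack, 230 wide, 240 deep, 151 mm high. Origin: under mid front edge; x to its back, y left, z up. Face slopes 26 degrees from z = 35 mm at the front; pegs square to it, 215 mm up the slope (x 193, z 129 mm) at y = -72, 0, +72. Turners lie on cross rails 30-70 and 190-262 mm up the slope; open between them, so fingertips may pass below a grip.
- ramekin_1: White ramekin, 78 mm across, 40 mm high, beside the blue turner. Origin: centre of its underside, z up. Leave alone.
- candle: Candle in a metal tin, 75 mm across, 42 mm high, on the other side of the blue turner. Origin: centre of its underside, z up. Leave alone.
- pepper_mill: Dark wooden pepper mill, 58 mm across, 130 mm high, standing close to the right side of the rack. Origin: centre of its underside, z up. Leave alone.
- white_egg_cup: White egg cup, 49 mm across, 61 mm high, standing at the left side of the rack. Origin: centre of its underside, z up. Leave alone.
- lemon: Yellow lemon, 57 x 84 x 54 mm, lying at the back. Origin: middle of its underside. Leave alone.
There are look-alikes about, which are no part of the job. Leave any yellow look-alike of the turner_blue alone.

How it is judged (in metres and radians):
On the way, in this order (a step that is already met when the one before it is completed fails the run):
1. the red turner hangs on the red peg (x of turner_red_eye in the frame of peg_red_seat between -0.007 and 0.007 m and y of turner_red_eye in the frame of peg_red_seat between -0.007 and 0.007 m and z of turner_red_eye in the frame of peg_red_seat between -0.002 and 0.012 m and angle between the z axis of turner_red and the z axis of peg_red_seat, either way round below 0.15 rad), for 0.2 s.
2. the blue turner hangs on the blue peg (x of turner_blue_eye in the frame of peg_blue_seat between -0.007 and 0.007 m and y of turner_blue_eye in the frame of peg_blue_seat between -0.007 and 0.007 m and z of turner_blue_eye in the frame of peg_blue_seat between -0.002 and 0.012 m and angle between the z axis of turner_blue and the z axis of peg_blue_seat, either way round below 0.15 rad), for 0.2 s.
At the end, for the whole second after the job is handed in: Each turner hangs on the peg of its own colour: centre of the eye within 7 mm of the peg's axis along each direction of the face, 2 mm below to 12 mm above the face along the peg, turner within 0.15 rad of flat on the face, at rest (under 0.02 m/s) (all of step 1 and all of step 2 and linear speed of each of turner_red, turner_blue, turner_green below 0.02 m/s and x of turner_green_eye in the frame of peg_green_seat between -0.007 and 0.007 m and y of turner_green_eye in the frame of peg_green_seat between -0.007 and 0.007 m and z of turner_green_eye in the frame of peg_green_seat between -0.002 and 0.012 m and angle between the z axis of turner_green and the z axis of peg_green_seat, either way round below 0.15 rad); the robot touches nothing.
It fails at once if the ramekin is moved more than 30 mm or tipped (distance of ramekin_1 from where it was at the start of the episode above 0.03 m or angle between ramekin_1's own z axis and vertical above 0.35 rad).
It fails at once if the candle tin is moved more than 30 mm or tipped (distance of candle from where it was at the start of the episode above 0.03 m or angle between candle's own z axis and vertical above 0.35 rad).
It fails at once if the pepper mill is moved more than 30 mm or tipped (distance of pepper_mill from where it was at the start of the episode above 0.03 m or angle between pepper_mill's own z axis and vertical above 0.35 rad).
It fails at once if the egg cup is moved more than 30 mm or tipped (distance of white_egg_cup from where it was at the start of the episode above 0.03 m or angle between white_egg_cup's own z axis and vertical above 0.35 rad).
It fails at once if the lemon is moved more than 30 mm or tipped (distance of lemon from where it was at the start of the episode above 0.03 m).
It also fails if it takes over 59 s, if anything falls off the work surface, if the arm or the gripper's body presses on something with over 40 N, if the wrist force passes 120 N, or if a joint passes its speed limit or range.

### The arm

A 6-joint arm with a two-finger parallel gripper is mounted at the origin on a cart in front of the work surface, level with it; the furniture and walls round the work are solid. World frame = base frame: x ahead of the robot, y to its left, z up, the work surface at z = 0. Lengths are in mm, angles in rad, forces in N, time in s.
With the tool pointing down it reaches from about 275 to 1000 mm from the base axis. Payload 8.4 kg.
Tool frame: the origin (TCP) lies at the very end of the fingers, on their centre line; the grasp point (between the pads) lies 19 mm behind it (robot.tcp_to_grasp is the distance from the TCP to the grasp point, in mm); x points along the fingers, y is the direction in which the jaws open and shut, and the axes are right-handed (so a half turn about x gives the same grasp; the last joint's range is limited). The gripper opens to 85 mm and grips with 20 to 120 N. Pads are 22 mm wide; open, the fingers measure 114 mm over their backs; the gripper's body (76 mm by 85 mm) begins 54 mm behind the grasp point. The pads swing forward as they close: fully open they stand 13 mm farther back than shut.
Start: joints at [-1.104, 0.353, 1.633, -0, 1.155, -0.002], TCP at [282.384, -557.573, 231.281] pointing down, gripper open.
Joint ranges: [-2.63, 2.63], [-0.92, 2.1], [0.06, 2.66], [-1.3, 4.44], [0, 2.69], [-3.02, 3.02]. Speed limits (rad/s): [2.22, 2.22, 2.79, 3.14, 3.14, 3.14].

### API

Orientations are given as a unit quaternion [w, x, y, z].
In Python, from cell import robot gives the robot as it stands.
- The arm moves only by the tool move_arm, never from a script. Its argument "moves" is a list that holds one entry, the list of rows, each a list of 6 numbers: the shift along the tool's x, y, z in units of 40 cm (1.0 is 40 cm), then the turn, a rotation vector about the tool's x, y, z in units of 360 degrees (1.0 is 360 degrees). A call has 1 to 8 rows; each row shifts and turns the commanded pose from where the row before left it, along the tool's axes as they then stand; what a row does not reach is not made up. A row lasts 1/8 s, in which the tool goes at most 62.5 mm and 10.7 degrees, less where a joint would pass 70% of its speed; a pose out of reach is approached as far as the arm can. A call with a number of a shift or a turn outside -1 to 1 is refused whole. A call with a gripper value outside its range is refused whole. "gripper" is the closure, from 0 (fully open) to 1 (shut), set as the call begins (left out, the last holds). The fingers move at their own pace and stop on an object; "grip_force" is the grip in N (left out, the last holds). Time passes only in rows, so rows that do not move let the fingers close. It gives the time, the measured TCP pose, the force and the opening at its end, in the units of the state.
- robot.sense(): the state, without advancing time (a new reading comes with each control period).
- robot.capture(name): name is "scene" or "top" or "wrist"; returns a dict with "frame" (400x640x3 uint8, red, green, blue), "range_z" (400x640 float32, mm along the optical axis (not along the pixel's ray), 0 where there is no reading), "vfov" (degrees; the focal length in pixels is half the picture's height over the tangent of half this angle, whatever the lens; pixels are square), "cx", "cy" (the principal point, pixels), "rvec" (rotation vector, rad) and "tvec" (3), from world to camera coordinates, as OpenCV has them; the wrist camera has in their place "T_tool_cam" (4x4, takes a point from camera to tool coordinates, whose origin is the TCP and whose axes are the tool frame's). Camera axes: x right, y down, z forward; pixel columns grow to the right and rows downward; lengths in mm; the calibration is good to about 2 mm. The wrist camera is an equidistant fisheye: a pixel r from the principal point sees the ray r / f radians off the axis. A picture is of the moment at which its call begins: read the wrist's pose just before it.
- robot.finish_job(): hands the job in, once; it reports no verdict.
Trained networks look in a picture, given as the dict that the camera call returned (one of the last four; its "shot" number tells which), for a name from the list of things; names that differ only in an ending like _2 or _b are one class to them, and where a whole thing is asked for, a point or a joint stands for the part that bears it (a point fixed in the world has none). Each returns a list of dicts, best first, with "score" (0 to 1); they miss things now and then, are a little off and sometimes report something else, mostly with a low value. They report only what shows in the picture. A call takes as long as a camera call. They do not tell look-alikes from the thing itself.
- robot.search_frame(picture, query): "location" ([row, column] in pixels, amid what is visible of it).
- robot.landmark_of(picture, query): "location" ([row, column] in pixels: a listed point, or the origin of a listed thing).
The state is a dict: "t": time; "q": joint angles; "qd": joint speeds; "joint_efforts": joint torques, N m; "ee_pos": TCP position; "tcp_rot": TCP orientation; "ft_force": force on the tool from outside, world axes, zero at the start; "ft_torque": the same for the moment, N m; "grip_width": finger opening in mm.
Only numpy, scipy, OpenCV 4.12 (cv2) and the standard library are available. Lean on these libraries where they do the work, as an engineer would, in place of code of your own. Each camera call takes 0.05 s, during which the arm holds its last target.

## Working session

There is one attempt and no reset: what is moved stays moved. The work goes in short steps, Python scripts to look and compute and a tool call to move; the robot and the scene stay as the last step left them, time stands still between calls to the robot, and variables do not carry over. Pictures are saved under pics/ and viewed, and the job is handed in when it is done.

Besides the shell and the picture viewer there is one more tool, called in YAML: its name, and indented under it one key for each argument. move_arm: Moves the arm, as the interface text tells. Its arguments: {"type":"object","properties":{"moves":{"type":"array","items":{"type":"array","items":{"type":"array","items":{"type":"number"}}}},"gripper":{"type":"number"},"grip_force":{"type":"number"}},"required":["moves"]}

```bash
mkdir -p pics; ls
cat > h.py <<'E'
import numpy as np, cv2
from cell import robot
from scipy.spatial.transform import Rotation as R
def cap(n):
    d=robot.capture(n); return d
def save(d,fn,crop=None,scale=1):
    im=d["frame"][:,:,::-1]
    if crop: r0,r1,c0,c1=crop; im=im[r0:r1,c0:c1]
    if scale!=1: im=cv2.resize(im,None,fx=scale,fy=scale,interpolation=cv2.INTER_CUBIC)
    cv2.imwrite("pics/"+fn,im)
def foc(d): return d["frame"].shape[0]/2/np.tan(np.radians(d["vfov"])/2)
def cam2world(d,p):
    Rm,_=cv2.Rodrigues(np.array(d["rvec"],float)); return (np.asarray(p)-np.array(d["tvec"]).ravel())@Rm
def px(d,r,c,z=None):
    f=foc(d)
    if z is None: z=d["range_z"][int(round(r)),int(round(c))]
    return cam2world(d,np.array([(c-d["cx"])/f*z,(r-d["cy"])/f*z,z]))
def ray(d,r,c):
    o=cam2world(d,[0,0,0.]); v=px(d,r,c,1.0)-o; return o,v/np.linalg.norm(v)
def plane(d,r,c,h):
    o,v=ray(d,r,c); return o+v*(h-o[2])/v[2]
E
python3 - <<'E'
from h import *
for n in ("scene","top"):
    d=cap(n); save(d,n+"0.png")
    print(n,d["vfov"],cam2world(d,[0,0,0.]),d["shot"])
    for q in ["turner_red","turner_blue","turner_green","turner_red_eye","turner_blue_eye","turner_green_eye","peg_red_seat","peg_blue_seat","peg_green_seat","rack","pepper_mill","white_egg_cup"]:
        for o in robot.landmark_of(d,q)[:2]:
            r,c=o["location"]; print(q,round(o["score"],2),np.round([r,c],1),np.round(px(d,r,c)))
print(robot.sense())
E
```

```text
pics
scene 55.69350682115002 [2.09391094e-01 5.10989258e+02 1.01668202e+03] 1
turner_red 0.97 [249.9 251. ] [522. 164.  99.]
turner_red 0.34 [188.5 355.3] [ 482. -301.    7.]
turner_blue 0.53 [197.9 369.6] [ 418. -300.    5.]
turner_blue 0.51 [156.9 410.5] [178.  49. 589.]
turner_green 0.58 [271.1 243.6] [486. 226. 101.]
turner_red_eye 0.63 [236.4 222.8] [593. 199. 138.]
turner_blue_eye 0.66 [188.3 354.8] [ 484. -300.    7.]
turner_blue_eye 0.51 [257.9 214. ] [558. 261. 136.]
turner_green_eye 0.77 [259.4 213. ] [555. 267. 139.]
peg_red_seat 0.41 [280.5 204. ] [521. 324. 141.]
peg_blue_seat 0.52 [236.6 225.5] [588. 194. 136.]
peg_green_seat 0.72 [204.  272.7] [636. -35.  38.]
peg_green_seat 0.53 [257.9 214.8] [557. 259. 135.]
pepper_mill 0.71 [249.5 278.3] [484.  94.  58.]
pepper_mill 0.6 [251.8 248.8] [570. 141.  14.]
white_egg_cup 0.95 [338.3 235.9] [389. 355.  32.]
top 44.68157504585611 [ 342.46725848  -92.85475594 1726.49057653] 2
turner_red 0.86 [189.7 239. ] [523. 154. 102.]
turner_blue 0.54 [223.1 453. ] [ 436. -592.   14.]
turner_blue 0.52 [223.3 371.7] [ 428. -305.   11.]
tur
[... 577 characters left out ...]
.2] [410. 350.  39.]
{'t': 1.3, 'q': array([-1.10437443e+00,  3.53003835e-01,  1.63339089e+00, -2.42296870e-05,
        1.15523170e+00, -2.41461973e-03]), 'qd': array([-1.75623677e-03, -2.59103006e-05,  2.34339442e-03,  2.19419597e-04,
       -3.76599597e-04,  5.55087744e-04]), 'joint_efforts': array([ 1.86617333e-03, -6.05171871e+01, -3.42441916e+01,  9.49759465e-05,
        1.05031151e-03, -2.22497118e-05]), 'ee_pos': array([ 282.38895694, -557.5636595 ,  231.28247421]), 'tcp_rot': array([-0.16423833, -0.68775597, -0.16425796,  0.68777672]), 'ft_force': array([-1.16954686,  0.72886741, -0.00675982]), 'ft_torque': array([0.00843315, 0.00258909, 0.00131634]), 'grip_width': 85.66485360169759}
```

View images.

View pics/scene0.png

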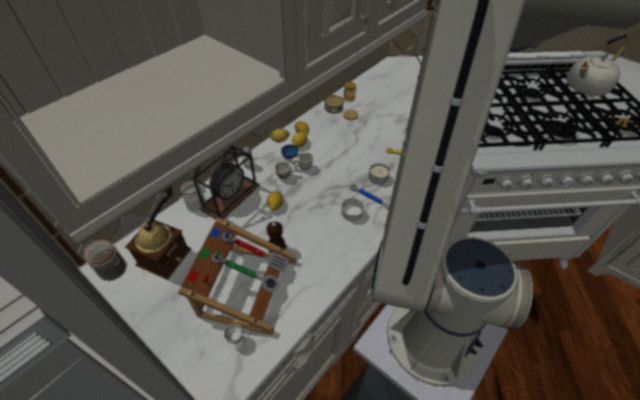

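View pics/top0.png

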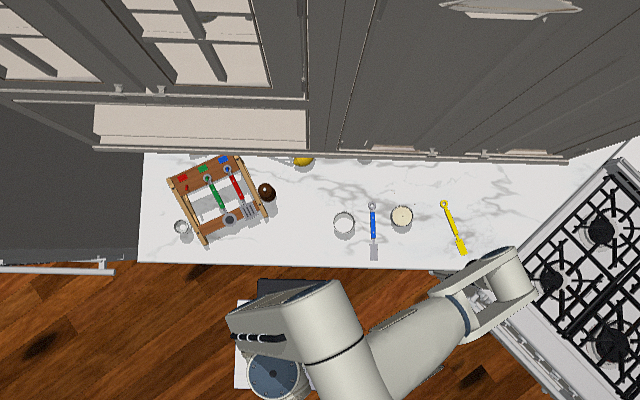

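Run:
```python
from h import *
d=cap("top"); save(d,"top1.png",(130,270,140,420),2.8)
for p in [(100,50),(120,200),(145,200),(152,300),(140,400),(158,350)]: print(p,np.round(px(d,*p)))
w=cap("wrist"); save(w,"w0.png"); print(w["vfov"],w["cx"],w["cy"]);print(np.round(w["T_tool_cam"],3))
s=robot.sense(); print(np.round(R.from_quat(np.roll(s["tcp_rot"],-1)).as_matrix(),3))
```

```text
(100, 50) [589. 380. 870.]
(120, 200) [654. 199. 508.]
(145, 200) [589. 195. 509.]
(152, 300) [588. -57. 459.]
(140, 400) [ 584. -285.  658.]
(158, 350) [ 579. -190.  442.]
65.70646984690485 317.8171364373242 203.0981642000143
[[-1.00000e-03 -3.22000e-01  9.47000e-01 -1.42414e+02]
 [ 1.00000e+00  0.00000e+00  1.00000e-03 -7.30000e-02]
 [-0.00000e+00  9.47000e-01  3.22000e-01 -8.26610e+01]
 [ 0.00000e+00  0.00000e+00  0.00000e+00  1.00000e+00]]
[[ 0.     0.452 -0.892]
 [-0.    -0.892 -0.452]
 [-1.     0.     0.   ]]
```

View pics/top1.png

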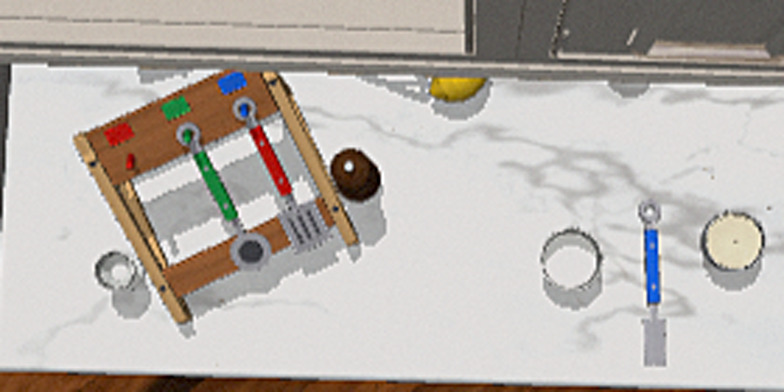

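View pics/w0.png

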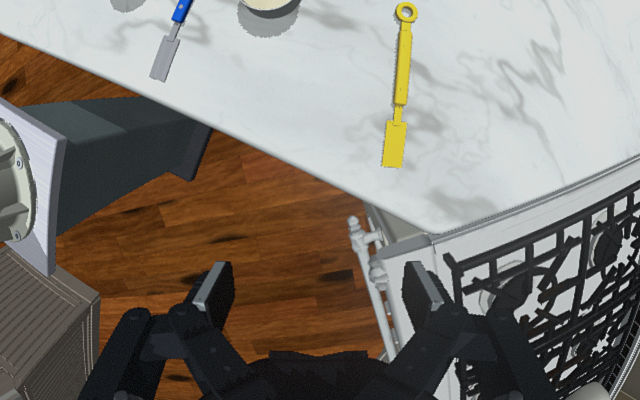

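```bash
cat >> h.py <<'E'
def rackR(yaw,tilt=np.radians(26)):
    u=np.array([np.cos(yaw),np.sin(yaw),0]); Z=np.array([0,0,1.])
    s=np.cos(tilt)*u+np.sin(tilt)*Z; n=-np.sin(tilt)*u+np.cos(tilt)*Z
    return s,np.cross(n,s),n   # s upslope, yl left, n normal
def toolR(s,n):  # tool x=-n, z=-s
    return np.array([-n,np.cross(s,n),-s]).T
def pose():
    s=robot.sense(); return np.array(s["ee_pos"]),R.from_quat(np.roll(s["tcp_rot"],-1)).as_matrix()
def plan(p0,R0,p1,R1,n,nd=3,w=None):
    rv=R.from_matrix(R0.T@R1).as_rotvec(); 
    p=p0.copy(); Rc=R0.copy(); rows=[]
    for i in range(n):
        tp=p0+(p1-p0)*(i+1)/n
        tR=R0@R.from_rotvec(rv*(i+1)/n).as_matrix()
        sh=np.round(Rc.T@(tp-p)/400,nd); tn=np.round(R.from_matrix(Rc.T@tR).as_rotvec()/(2*np.pi),nd)
        rows.append([float(x)+0. for x in list(sh)+list(tn)])
        p=p+Rc@sh*400; Rc=Rc@R.from_rotvec(tn*2*np.pi).as_matrix()
    for i in range(0,n,8): print(rows[i:i+8])
    print("end err",np.round(p-p1,2), np.round(np.degrees(R.from_matrix(Rc.T@R1).as_rotvec()),2),"step mm",np.linalg.norm(p1-p0)/n,"deg",np.degrees(np.linalg.norm(rv))/n)
    return p,Rc
E
python3 - <<'E'
from h import *
s,y,n=rackR(np.radians(29)); p0,R0=pose()
plan(p0,R0,np.array([476,129,224.]),toolR(s,n),16)
E
```

```text
[[0.001, -0.082, -0.075, 0.0, 0.005, 0.0], [0.004, -0.082, -0.076, -0.001, 0.004, 0.0], [0.005, -0.082, -0.076, 0.0, 0.005, 0.0], [0.008, -0.081, -0.075, 0.0, 0.004, 0.0], [0.01, -0.082, -0.076, -0.001, 0.005, 0.0], [0.012, -0.081, -0.075, 0.0, 0.004, -0.001], [0.014, -0.081, -0.075, -0.001, 0.005, 0.0], [0.017, -0.08, -0.076, 0.0, 0.004, 0.0]]
[[0.019, -0.081, -0.074, 0.0, 0.005, 0.0], [0.021, -0.08, -0.074, -0.001, 0.004, 0.0], [0.022, -0.081, -0.075, 0.0, 0.005, 0.0], [0.026, -0.08, -0.073, 0.0, 0.004, 0.0], [0.027, -0.08, -0.073, -0.001, 0.005, 0.0], [0.029, -0.079, -0.072, 0.0, 0.004, 0.0], [0.031, -0.08, -0.071, 0.0, 0.005, 0.0], [0.034, -0.08, -0.071, -0.001, 0.004, 0.0]]
end err [-0.03  0.21 -0.16] [ 0.06  0.08 -0.14] step mm 44.58829790876544 deg 1.6304780087445776
```

move_arm:
  moves:
    - [[0.001,-0.082,-0.075,0.0,0.005,0.0],[0.004,-0.082,-0.076,-0.001,0.004,0.0],[0.005,-0.082,-0.076,0.0,0.005,0.0],[0.008,-0.081,-0.075,0.0,0.004,0.0],[0.01,-0.082,-0.076,-0.001,0.005,0.0],[0.012,-0.081,-0.075,0.0,0.004,-0.001],[0.014,-0.081,-0.075,-0.001,0.005,0.0],[0.017,-0.08,-0.076,0.0,0.004,0.0]]
  gripper: 0.3

```text
t: 2.4
ee_pos: [379.7, -213.1, 227.8]
tcp_rot: [0.149, 0.759, 0.19, -0.604]
ft_force: [-0.4, -0.1, -0.1]
grip_width: 60.0
```

move_arm:
  moves:
    - [[0.019,-0.081,-0.074,0.0,0.005,0.0],[0.021,-0.08,-0.074,-0.001,0.004,0.0],[0.022,-0.081,-0.075,0.0,0.005,0.0],[0.026,-0.08,-0.073,0.0,0.004,0.0],[0.027,-0.08,-0.073,-0.001,0.005,0.0],[0.029,-0.079,-0.072,0.0,0.004,0.0],[0.031,-0.08,-0.071,0.0,0.005,0.0],[0.034,-0.08,-0.071,-0.001,0.004,0.0]]

```text
t: 3.4
ee_pos: [476.2, 130.7, 224.2]
tcp_rot: [0.134, 0.821, 0.212, -0.513]
ft_force: [-0.2, -1.1, 0.0]
grip_width: 59.9
```

```bash
cat >> h.py <<'E'
def wray(d,r,c):  # ray in tool coords
    f=foc(d); a=np.array([c-d["cx"],r-d["cy"]]); rr=np.linalg.norm(a); th=rr/f
    v=np.array([*(a/rr*np.sin(th)),np.cos(th)]) if rr>0 else np.array([0,0,1.])
    T=np.array(d["T_tool_cam"]); return T[:3,3],T[:3,:3]@v
def wpt(d,r,c,P,z=None):
    p,Rm=P
    o,v=wray(d,r,c)
    T=np.array(d["T_tool_cam"]); vc=T[:3,:3].T@v
    if z is None: z=d["range_z"][int(round(r)),int(round(c))]
    return p+Rm@(o+v*z/vc[2])
def wplane(d,r,c,P,q,n): # intersect with plane through q normal n
    p,Rm=P; o,v=wray(d,r,c); o=p+Rm@o; v=Rm@v
    return o+v*((q-o)@n)/(v@n)
def wproj(d,X,P):
    p,Rm=P; T=np.array(d["T_tool_cam"]); x=Rm.T@(X-p); c=T[:3,:3].T@(x-T[:3,3])
    th=np.arctan2(np.hypot(c[0],c[1]),c[2]); f=foc(d); k=f*th/np.hypot(c[0],c[1])
    return d["cy"]+k*c[1],d["cx"]+k*c[0]
E
python3 - <<'E'
from h import *
P=pose(); w=cap("wrist"); save(w,"w1.png")
import pickle; pickle.dump((P,w),open("w1.pkl","wb"))
for q in ["turner_red","turner_green","turner_red_eye","turner_green_eye","peg_red_seat","peg_blue_seat","peg_green_seat"]:
    for o in robot.landmark_of(w,q)[:2]:
        r,c=o["location"]; print(q,round(o["score"],2),np.round([r,c],1),np.round(wpt(w,r,c,P)))
print(P[0],robot.sense()["q"],robot.sense()["t"])
E
```

```text
turner_red 0.85 [190.3 320.9] [530. 157. 107.]
turner_green 0.86 [183.  242.7] [500. 225. 107.]
turner_red_eye 0.93 [109.5 323.2] [579. 183. 163.]
turner_green_eye 0.62 [109.7 243.6] [556. 251. 136.]
turner_green_eye 0.27 [240.7 380.1] [515.  87. 110.]
peg_red_seat 0.61 [109.5 175.9] [528. 317. 132.]
peg_green_seat 0.68 [202.6 489.1] [632. -33.  39.]
peg_green_seat 0.63 [106.7 243.7] [558. 251. 141.]
[476.1911874  130.74414223 224.24406039] [ 0.158366   -0.04240385  2.21864476  0.28149545  0.55368678  1.01478671] 3.8
```

View pics/w1.png

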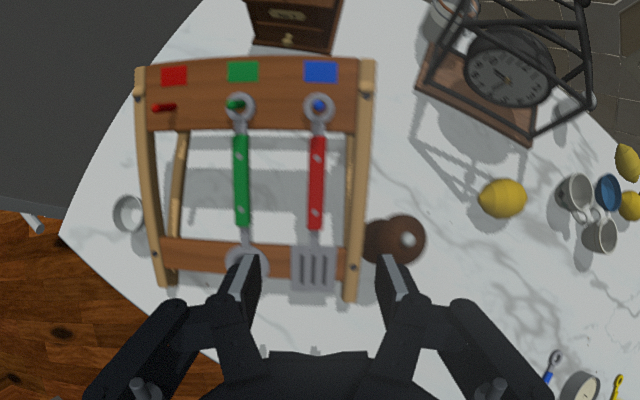

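```bash
cat > fit.py <<'E'
from h import *
import pickle
from scipy.optimize import least_squares
P,w=pickle.load(open("w1.pkl","rb"))
hsv=cv2.cvtColor(w["frame"],cv2.COLOR_RGB2HSV)
def blob(lo,hi,box):
    m=cv2.inRange(hsv,np.array(lo),np.array(hi)); z=np.zeros_like(m); r0,r1,c0,c1=box; z[r0:r1,c0:c1]=m[r0:r1,c0:c1]
    n,l,st,ce=cv2.connectedComponentsWithStats(z); k=1+np.argmax(st[1:,4]); return ce[k][::-1],st[k]
T={"red":blob((0,150,80),(8,255,255),(60,92,150,195)),"green":blob((50,100,50),(85,255,255),(55,88,220,265)),"blue":blob((105,120,80),(130,255,255),(55,88,295,345))}
for k,v in T.items(): print(k,np.round(v[0],1),v[1])
def face(x0,y0,yaw,sl,yy,h=0,tilt=26):
    s,y,n=rackR(yaw,np.radians(tilt)); u=np.array([np.cos(yaw),np.sin(yaw),0]); 
    # face: z=35 at front edge; peg foot at x193 z129, slope 215
    foot=np.array([x0,y0,0])+193*u+np.array([0,0,129]); return foot+s*(sl-215)+y*yy+n*h
Y={"red":72,"green":0,"blue":-72}
def res(v):
    o=[]
    for k in T:
        r,c=wproj(w,face(v[0],v[1],v[2],246,Y[k],0.5),P); o+=[r-T[k][0][0],c-T[k][0][1]]
    return o
f=least_squares(res,[390,160,.5]); print(f.x,np.degrees(f.x[2]),np.round(f.fun,2))
for k in Y: print(k,"seat",np.round(face(*f.x,215,Y[k]),1), "px foot",np.round(wproj(w,face(*f.x,215,Y[k]),P),1),"tip",np.round(wproj(w,face(*f.x,215,Y[k],40),P),1))
print("red origin px",np.round(wproj(w,face(*f.x,140,-72,12),P),1))
im=w["frame"][:,:,::-1].copy()
im=cv2.resize(im[40:300,120:380],None,fx=2.3,fy=2.3)
def dot(X,col):
    r,c=wproj(w,X,P); cv2.circle(im,(int((c-120+.5)*2.3),int((r-40+.5)*2.3)),2,col,-1)
for k in Y:
    dot(face(*f.x,215,Y[k]),(0,255,255)); dot(face(*f.x,215,Y[k],40),(255,255,0)); dot(face(*f.x,215,Y[k],10),(255,0,255)); dot(face(*f.x,246,Y[k]),(255,255,255)); dot(face(*f.x,215-125,Y[k],12),(255,255,255));dot(face(*f.x,190,Y[k],12),(255,255,255))
cv2.imwrite("pics/fit1.png",im)
E
python3 fit.py
```

```text
red [ 75.6 173.3] [160  64  28  24 561]
green [ 71.3 242.3] [228  62  30  20 581]
blue [ 71.5 320.1] [305  61  32  22 615]
[390.08400638 172.94347571   0.46502021] 26.64369544855134 [-0.02 -0.2  -0.06 -0.01  0.04  0.16]
red seat [530.3 323.8 129. ] px foot [106.3 173.3] tip [108.2 153.3]
green seat [562.6 259.5 129. ] px foot [103.8 241.8] tip [104.5 229.4]
blue seat [594.9 195.1 129. ] px foot [104.8 318.9] tip [105.3 318.3]
red origin px [187.  315.5]
```

```bash
sleep 1; ls pics
```

```text
fit1.png
scene0.png
top0.png
top1.png
w0.png
w1.png
```

View pics/fit1.png

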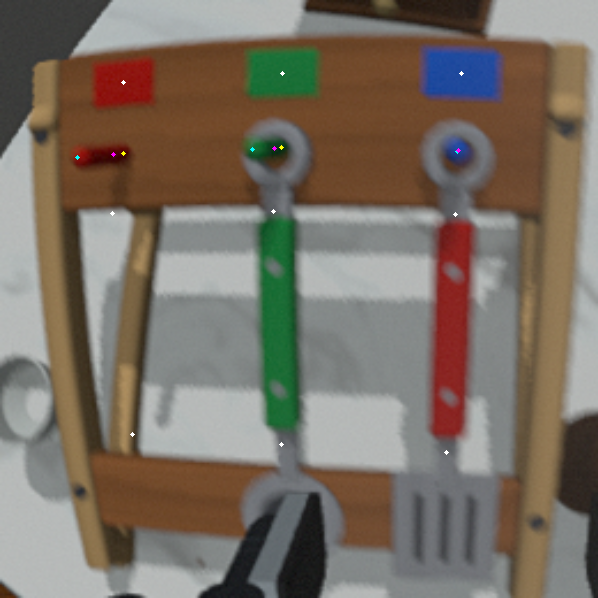

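```bash
cat >> fit.py <<'E'
s,y,n=rackR(f.x[2]); foot=face(*f.x,215,0)
def rk(r,c):
    X=wpt(w,r,c,P)-foot; return np.round([X@s+215,X@y,X@n],1)
if __name__=="__main__":
    print("right"); 
    for c in range(300,372,3): print(c,rk(180,c),rk(115,c))
    print("left")
    for c in range(136,200,4): print(c,rk(180,c))
E
python3 fit.py | sed -n '/right/,$p'
```

```text
right
300 [117.4 -50.4 -97.9] [205.1 -55.2   1.9]
303 [117.9 -54.3 -96.8] [ 2.051e+02 -5.780e+01  2.000e-01]
306 [118.5 -58.2 -95.1] [205.6 -61.1  10.1]
309 [118.4 -62.  -95.8] [205.7 -63.8  11.1]
312 [146.7 -68.5  12.6] [205.8 -66.4  10.7]
315 [147.  -71.3  13.1] [205.8 -69.    7.6]
318 [147.2 -74.   13.5] [205.6 -71.6   1.6]
321 [147.  -76.8  12.5] [205.7 -74.3   0.9]
324 [147.3 -79.5  12.9] [205.8 -77.    0.6]
327 [118.8 -85.1 -98.2] [206.3 -79.6  10.5]
330 [119.2 -88.9 -97.4] [206.5 -82.3  11.6]
333 [119.7 -92.7 -96.1] [206.6 -84.9  11. ]
336 [119.6 -96.6 -97.1] [206.3 -88.    1.4]
339 [ 120.  -100.4  -96.2] [ 2.064e+02 -9.080e+01  1.000e-01]
342 [ 119.9 -104.3  -97.5] [206.6 -93.5   0.7]
345 [ 120.3 -108.1  -96.4] [ 2.067e+02 -9.630e+01  1.000e-01]
348 [ 123.6 -110.7  -84.1] [206.9 -99.    0.9]
351 [ 124.3 -114.3  -82.1] [ 207.1 -101.7    1.5]
354 [ 143.6 -109.3   -6.5] [ 207.3 -104.5    1.4]
357 [ 145.8 -111.2    1.5] [ 207.4 -107.3    1. ]
360 [ 145.9 -114.1    1.5] [ 2.076e+02 -1.102e+02 -1.000e-01]
363 [ 145.9 -117.1    0.9] [ 207.7 -113.    -0.8]
366 [ 146.4 -119.8    2.4] [ 208.  -115.5    1.4]
369 [ 146.1 -123.     0.4] [ 2.081e+02 -1.185e+02  2.000e-01]
left
136 [112.3 190.1 -93.4]
140 [ 1.383e+02  1.195e+02 -1.000e-01]
144 [138.4 113.9   0.2]
148 [138.6 108.4   0.3]
152 [138.2 104.1  -1.2]
156 [135.4 105.2 -11.7]
160 [113.1 147.5 -93.1]
164 [112.9 141.4 -94.1]
168 [113.  134.9 -94.4]
172 [113.1 128.4 -94.3]
176 [117.6 113.8 -78.6]
180 [117.5 108.1 -79.2]
184 [116.6 103.9 -83. ]
188 [113.7 103.  -94.1]
192 [113.6  97.4 -95.1]
196 [113.9  91.  -94.5]
```

```bash
cat > a.py <<'E'
from fit import *
print("mill")
for p in [(238,410),(238,395),(238,422),(225,405),(255,408),(240,375),(232,370)]: print(p,rk(*p),np.round(wpt(w,*p,P)))
P0=pose()
Rt=toolR(s,n)
a=plan(*P0,foot+s*(140-215)+y*(-72.7)+n*45,Rt,4,4)
plan(*a,foot+s*(140-215)+y*(-72.7)+n*(-4),Rt,4,4)
E
python3 a.py | sed -n '/mill/,$p'
```

```text
mill
(238, 410) [ 109.2 -155.8   50.6] [528.  68. 128.]
(238, 395) [ 104.3 -145.    40.8] [523.  77. 117.]
(238, 422) [ 104.2 -171.3   39.3] [535.  54. 116.]
(225, 405) [ 114.6 -154.5   34.5] [538.  74. 116.]
(255, 408) [  91.2 -157.5   48.2] [515.  59. 118.]
(240, 375) [  89.8 -132.3   15.1] [515.  88.  88.]
(232, 370) [  77.6 -135.1  -31.5] [525.  90.  40.]
[[0.0626, -0.0025, -0.0039, 0.0015, 0.0001, 0.0006], [0.0626, -0.0028, -0.0038, 0.0014, 0.0, 0.0006], [0.0625, -0.0031, -0.0038, 0.0015, 0.0001, 0.0006], [0.0626, -0.0034, -0.0037, 0.0014, 0.0, 0.0006]]
end err [-0.01  0.   -0.01] [ 0.02  0.01 -0.01] step mm 25.102891001471335 deg 0.5687145489852192
[[0.0306, 0.0, 0.0, 0.0, 0.0, 0.0], [0.0306, 0.0, 0.0, 0.0, 0.0, 0.0], [0.0307, 0.0, 0.0, 0.0, 0.0, 0.0], [0.0306, 0.0, 0.0, 0.0, 0.0, 0.0]]
end err [-0.01 -0.   -0.01] [ 0.02  0.01 -0.01] step mm 12.248665824189134 deg 0.005455185577428425
```

```bash
sed -i 's/140-215/147-215/g' a.py; python3 a.py | tail -4
```

```text
[[0.0626, -0.0024, -0.0083, 0.0015, 0.0001, 0.0006], [0.0626, -0.0027, -0.0081, 0.0014, 0.0, 0.0006], [0.0625, -0.003, -0.0082, 0.0015, 0.0001, 0.0006], [0.0626, -0.0033, -0.0081, 0.0014, 0.0, 0.0006]]
end err [-0.    0.01 -0.01] [ 0.02  0.01 -0.01] step mm 25.265996834799587 deg 0.5687145489852192
[[0.0306, 0.0, 0.0, 0.0, 0.0, 0.0], [0.0306, 0.0, 0.0, 0.0, 0.0, 0.0], [0.0307, 0.0, 0.0, 0.0, 0.0, 0.0], [0.0306, 0.0, 0.0, 0.0, 0.0, 0.0]]
end err [-0.01 -0.   -0.02] [ 0.02  0.01 -0.01] step mm 12.24712064822705 deg 0.005455185577428425
```

move_arm:
  moves:
    - [[0.0626,-0.0024,-0.0083,0.0015,0.0001,0.0006],[0.0626,-0.0027,-0.0081,0.0014,0.0,0.0006],[0.0625,-0.003,-0.0082,0.0015,0.0001,0.0006],[0.0626,-0.0033,-0.0081,0.0014,0.0,0.0006],[0,0,0,0,0,0]]
  gripper: 0.65

```text
t: 4.42
ee_pos: [522.6, 158.5, 138.2]
tcp_rot: [0.122, 0.824, 0.196, -0.517]
ft_force: [0.5, -0.1, 0.7]
grip_width: 29.9
```

```bash
cat > b.py <<'E'
from fit import *
P=pose(); w=cap("wrist"); save(w,"w2.png"); pickle.dump((P,w),open("w2.pkl","wb"))
X=P[0]-foot; print("tcp rack",X@s+215,X@y,X@n, robot.sense()["grip_width"],robot.sense()["t"])
print(np.degrees(R.from_matrix(P[1].T@toolR(s,n)).as_rotvec()))
E
python3 b.py | tail -2
```

```text
tcp rack 146.19601629211866 -72.32408705100107 43.83289663659376 29.942171783464385 4.475
[0.02077405 0.15678033 0.03952441]
```

View pics/w2.png

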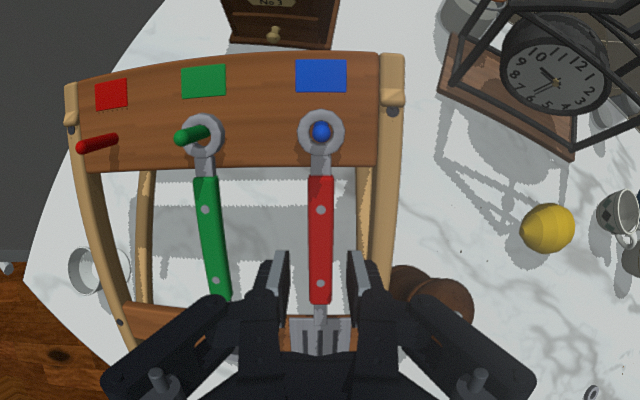

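move_arm:
  moves:
    - [[0.03,0.0,0.0,0.0,0.0,0.0],[0.03,0.0,0.0,0.0,0.0,0.0],[0.03,0.0,0.0,0.0,0.0,0.0],[0.03,0.0,0.0,0.0,0.0,0.0],[0,0,0,0,0,0]]

```text
t: 5.1
ee_pos: [541.4, 168.9, 95.3]
tcp_rot: [0.123, 0.825, 0.196, -0.516]
ft_force: [-0.3, 0.9, 0.2]
grip_width: 29.6
```

move_arm:
  moves:
    - [[0,0,0,0,0,0],[0,0,0,0,0,0],[0,0,0,0,0,0],[0,0,0,0,0,0]]
  gripper: 1
  grip_force: 50

```text
t: 5.6
ee_pos: [541.8, 168.8, 96.7]
tcp_rot: [0.123, 0.825, 0.196, -0.515]
ft_force: [0.5, -1.0, -0.1]
grip_width: 14.5
```

```bash
sed 's/w2\./w3./g' b.py > c.py; python3 c.py | tail -2; python3 -c "
from h import *
print(robot.sense()['ft_force'])"
cat > fit2.py <<'E'
import fit as F
from h import *
import pickle
# refit with w2 image
P,w=pickle.load(open("w2.pkl","rb")); F.P,F.w=P,w
F.hsv=cv2.cvtColor(w["frame"],cv2.COLOR_RGB2HSV)
F.T={"red":F.blob((0,150,80),(8,255,255),(70,115,85,130)),"green":F.blob((50,100,50),(85,255,255),(55,102,175,230)),"blue":F.blob((105,120,80),(130,255,255),(50,98,285,350))}
f=F.least_squares(F.res,[390,160,.5]); print(f.x,np.degrees(f.x[2]),np.round(f.fun,2), {k:np.round(v[0],1) for k,v in F.T.items()})
E
python3 fit2.py | tail -1
```

```text
tcp rack 147.61346461624706 -71.7454410184933 -3.054006792805669 14.704460734113589 5.65
[ 0.09346892 -0.02729656  0.02460923]
[-0.50244696 -1.40528131  0.10999446]
[389.4019273  170.46071763   0.46413082] 26.592737100459043 [-0.07 -0.51 -0.15 -0.35  0.04  0.6 ] {'red': array([ 94.1, 110.8]), 'green': array([ 81. , 203.1]), 'blue': array([ 75.3, 320.4])}
```

View pics/w3.png

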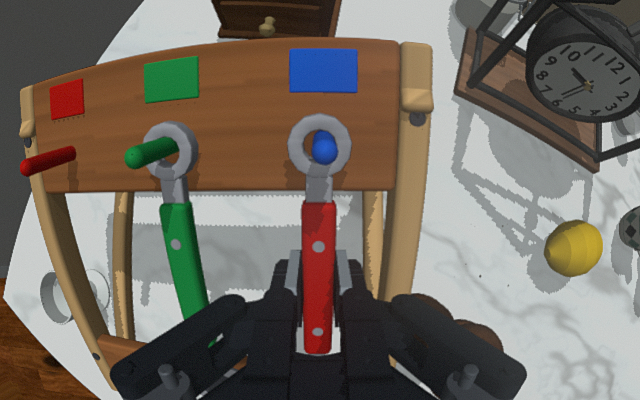

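```bash
cat > fit3.py <<'E'
import fit as F
from h import *
import pickle
P,w=pickle.load(open("w3.pkl","rb")); F.P,F.w=P,w
F.hsv=cv2.cvtColor(w["frame"],cv2.COLOR_RGB2HSV)
F.T={"red":F.blob((0,150,80),(8,255,255),(70,130,40,100)),"green":F.blob((50,100,50),(85,255,255),(50,110,135,210)),"blue":F.blob((105,120,80),(130,255,255),(40,105,280,370))}
f=F.least_squares(F.res,[390,160,.5]); print(f.x,np.degrees(f.x[2]),np.round(f.fun,2))
s,y,n=rackR(f.x[2]); foot=F.face(*f.x,215,0)
X=P[0]-foot; print("tcp",X@s+215,X@y,X@n)
for k in F.Y: print(k,[np.round(wproj(w,F.face(*f.x,215,F.Y[k],h),P),1) for h in (0,10,40)])
q=F.face(*f.x,215,-72,10)
for nm,(r,c) in dict(left=(147,288),right=(147,351),top=(114.5,319),bot=(179.5,319)).items():
    Y=wplane(w,r,c,P,q,n)-foot; print(nm,Y@s+215,Y@y)
E
python3 fit3.py | tail -9
python3 - <<'E'
import cv2
im=cv2.imread("pics/w3.png")[80:220,10:380]; cv2.imwrite("pics/w3c.png",cv2.resize(im,None,fx=2.1,fy=2.1,interpolation=cv2.INTER_CUBIC))
E
```

```text
[389.38724484 170.5007469    0.46335203] 26.548115485436043 [-0.21 -0.88 -0.22 -0.91  0.01  1.1 ]
tcp 149.26236405139167 -69.6484356915205 -3.858228782593535
red [array([152.1,  71.3]), array([155.6,  60. ]), array([168.7,  21.2])]
green [array([143.1, 174.1]), array([146.3, 164.8]), array([159.4, 129.3])]
blue [array([139. , 323.6]), array([141.9, 324. ]), array([153.9, 325.7])]
left 212.8552673973547 -56.948744580476735
right 212.97616209791886 -83.36346978759472
top 226.47542758558868 -69.88105028527416
bot 198.76002319145937 -70.00776702710458
```

View pics/w3c.png

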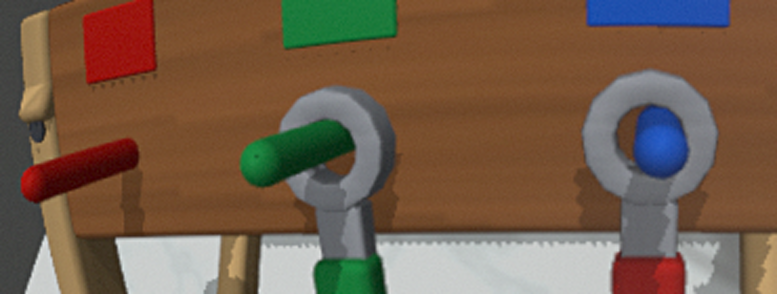

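move_arm:
  moves:
    - [[0,0.0048,-0.0055,0,0,0],[-0.02,0,0,0,0,0],[-0.028,0,0,0,0,0],[-0.028,0,0,0,0,0],[-0.028,0,0,0,0,0],[-0.028,0,0,0,0,0],[-0.028,0,0,0,0,0],[0,0,0,0,0,0]]

```text
t: 6.65
ee_pos: [519.5, 155.3, 156.0]
tcp_rot: [0.123, 0.825, 0.196, -0.515]
ft_force: [0.1, 0.5, -0.9]
grip_width: 14.7
```

move_arm:
  moves:
    - [[0,-0.051,0,0,0,0],[0,-0.051,0,0,0,0],[0,-0.051,0,0,0,0],[0,-0.051,0,0,0,0],[0,-0.051,0,0,0,0],[0,-0.051,0,0,0,0],[0,-0.051,0,0,0,0],[0,0,0,0,0,0]]

```text
t: 7.65
ee_pos: [454.5, 283.9, 154.6]
tcp_rot: [0.123, 0.825, 0.197, -0.516]
ft_force: [-0.1, 0.3, -0.8]
grip_width: 14.5
```

move_arm:
  moves:
    - [[0,0,0,0,0,0],[0,0,0,0,0,0]]

```text
t: 7.9
ee_pos: [455.2, 282.3, 154.8]
tcp_rot: [0.122, 0.825, 0.196, -0.516]
ft_force: [0.5, 0.4, -0.9]
grip_width: 14.7
```

```bash
cat > h2.py <<'E'
from h import *
import fit as F, pickle
fx=[389.39,170.48,np.radians(26.57)]
s,y,n=rackR(fx[2]); foot=F.face(*fx,215,0)
def rack(X): X=np.asarray(X)-foot; return np.round([X@s+215,X@y,X@n],2)
def look(fn):
    P=pose(); w=cap("wrist"); save(w,fn+".png"); pickle.dump((P,w),open(fn+".pkl","wb")); st=robot.sense()
    print("TCP",rack(P[0]),"rot",np.round(np.degrees(R.from_matrix(P[1].T@toolR(s,n)).as_rotvec()),2),"t",st["t"],"w",st["grip_width"],"F",np.round(st["ft_force"],1))
    return P,w
E
python3 - <<'E' | tail -4
from h2 import *
P,w=look("w4")
for k in F.Y: print(k,[np.round(wproj(w,F.face(*fx,215,F.Y[k],h),P),1) for h in (0,40)])
E
```

```text
TCP [150.73  70.6   60.03] rot [0.12 0.02 0.05] t 7.95 w 14.445964624573383 F [ 0.5  0.4 -1.5]
red [array([129.5, 316. ]), array([136.3, 315.5])]
green [array([132.6, 422.5]), array([140.4, 445.2])]
blue [array([139.5, 509. ]), array([148.9, 541.5])]
```

View pics/w4.png

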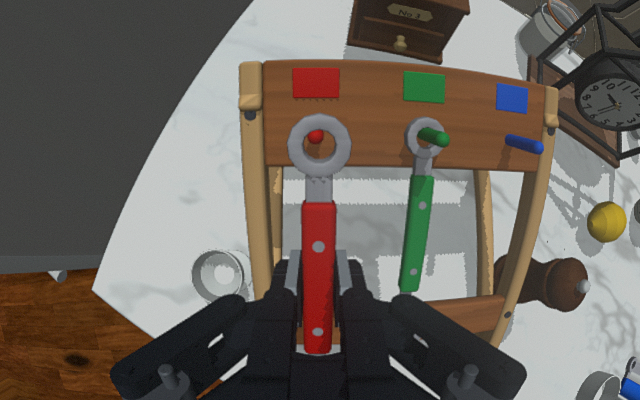

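move_arm:
  moves:
    - [[0.025,-0.0046,-0.002,0,0,0],[0.025,0,0,0,0,0],[0,0,0,0,0,0],[0,0,0,0,0,0],[0,0,0,0,0,0]]

```text
t: 8.57
ee_pos: [462.7, 288.8, 137.4]
tcp_rot: [0.123, 0.825, 0.196, -0.515]
ft_force: [-0.3, -0.1, -0.3]
grip_width: 15.1
```

```bash
python3 - <<'E' | tail -4
from h2 import *
P,w=look("w5")
for k in F.Y: print(k,[np.round(wproj(w,F.face(*fx,215,F.Y[k],h),P),1) for h in (0,40)])
im=w["frame"][50:250,220:460,::-1]; cv2.imwrite("pics/w5c.png",cv2.resize(im,None,fx=3,fy=3,interpolation=cv2.INTER_CUBIC))
E
```

```text
TCP [151.7   73.07  40.21] rot [ 0.16 -0.01  0.07] t 8.625 w 14.46038427279471 F [-0.6 -0.5 -0.8]
red [array([134.1, 320. ]), array([143.2, 320.5])]
green [array([137.9, 436.3]), array([148.2, 464.4])]
blue [array([145.5, 526.5]), array([157.1, 563.6])]
```

View pics/w5c.png

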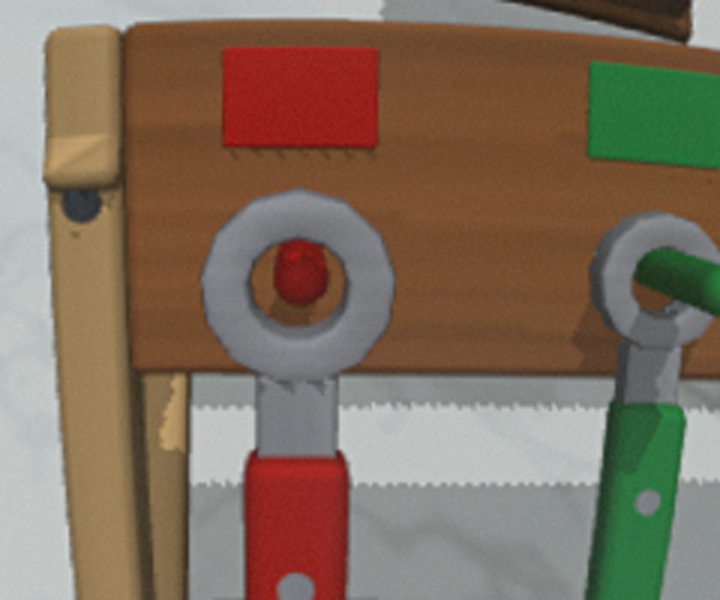

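move_arm:
  moves:
    - [[0.02,0.001,0.001,0,0,0],[0.025,0,0,0,0,0],[0.025,0,0,0,0,0],[0.02,0,0,0,0,0],[0,0,0,0,0,0]]

```text
t: 9.25
ee_pos: [476.5, 295.2, 103.8]
tcp_rot: [0.123, 0.825, 0.196, -0.516]
ft_force: [0.5, -0.1, -0.7]
grip_width: 14.8
```

move_arm:
  moves:
    - [[0.01,0,0,0,0,0],[0.01,0,0,0,0,0],[0,0,0,0,0,0],[0,0,0,0,0,0]]

```text
t: 9.75
ee_pos: [479.8, 297.0, 97.6]
tcp_rot: [0.123, 0.825, 0.196, -0.515]
ft_force: [0.1, -0.9, -1.2]
grip_width: 14.7
```

```bash
python3 - <<'E' | tail -1
from h2 import *
P,w=look("w6")
im=w["frame"][50:250,220:460,::-1]; cv2.imwrite("pics/w6c.png",cv2.resize(im,None,fx=3,fy=3,interpolation=cv2.INTER_CUBIC))
E
```

```text
TCP [151.32  72.73  -3.87] rot [ 0.16 -0.01  0.07] t 9.8 w 14.558868150199844 F [ 0.2 -0.2 -0.3]
```

View pics/w6c.png

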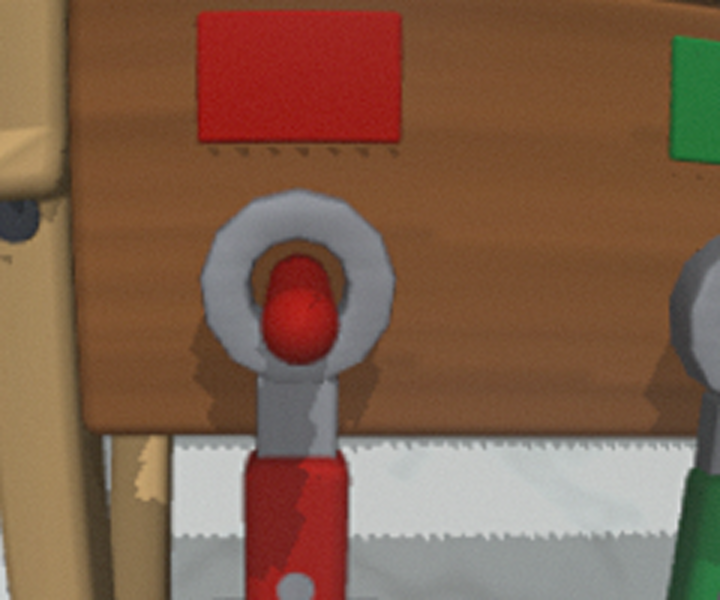

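move_arm:
  moves:
    - [[0,0,0,0,0,0],[0,0,0,0,0,0],[0,0,0,0,0,0],[0,0,0,0,0,0]]
  gripper: 0.67

```text
t: 10.3
ee_pos: [479.8, 297.0, 97.6]
tcp_rot: [0.123, 0.825, 0.196, -0.516]
ft_force: [0.3, 0.3, 0.0]
grip_width: 28.1
```

move_arm:
  moves:
    - [[-0.02,0,0,0,0,0],[-0.04,0,0,0,0,0],[-0.04,0,0,0,0,0],[-0.04,0,0,0,0,0],[0,0,0,0,0,0],[0,0,0,0,0,0]]

```text
t: 11.05
ee_pos: [457.8, 286.0, 147.9]
tcp_rot: [0.123, 0.825, 0.196, -0.515]
ft_force: [-0.2, -0.2, 0.2]
grip_width: 27.8
```

```bash
python3 - <<'E' | tail -14
from h2 import *
P,w=look("w7")
for k in F.Y: print(k,[np.round(wproj(w,F.face(*fx,215,F.Y[k],h),P),1) for h in (0,10,40)])
for (r,c) in [(230,315),(220,318),(200,316),(300,315)]: print(rack(wpt(w,r,c,P)))
# blue turner from top view
d=cap("top"); hsv=cv2.cvtColor(d["frame"],cv2.COLOR_RGB2HSV); m=cv2.inRange(hsv,(100,120,60),(130,255,255)); m[:,:350]=0;m[:,400:]=0;m[:190]=0;m[270:]=0
pts=np.argwhere(m>0); print(len(pts))
W=np.array([plane(d,r,c,10) for r,c in pts]); c=W.mean(0); u=np.linalg.svd(W-c)[2][0]; u*=np.sign(u[0]); print("blue c",c,"dir",u,np.degrees(np.arctan2(u[1],u[0])), np.ptp((W-c)@u))
save(d,"top2.png",(180,270,320,480),4.5)
for q in ["ramekin_1","candle"]:
    for o in robot.landmark_of(d,q)[:1]: print(q,o["score"],plane(d,*o["location"],0))
E
```

```text
blue seat [594.9 195.1 129. ] px foot [104.8 318.9] tip [105.3 318.3]
red origin px [187.  315.5]
TCP [151.26  72.68  52.07] rot [ 0.16 -0.01  0.07] t 11.1 w 27.90536733517799 F [-0.4  0.1 -0.7]
red [array([131.5, 319.3]), array([133.1, 319.4]), array([139.1, 319.6])]
green [array([135. , 429.3]), array([136.8, 434.7]), array([143.8, 454.3])]
blue [array([142.2, 516.9]), array([144.5, 524.7]), array([152.5, 551.2])]
[153.36  74.51  11.8 ]
[160.53  72.61  12.31]
[173.93  73.89  12.49]
[91.6  74.62  3.86]
109
blue c [ 423.73347933 -307.27800914   10.        ] dir [9.98468770e-01 5.53183008e-02 1.27188788e-16] 3.1711239036653645 88.72178502492369
ramekin_1 0.59 [ 424.5119685  -197.83482552    0.        ]
candle 0.92 [ 456.62937569 -407.92814006    0.        ]
```

View pics/w7.png

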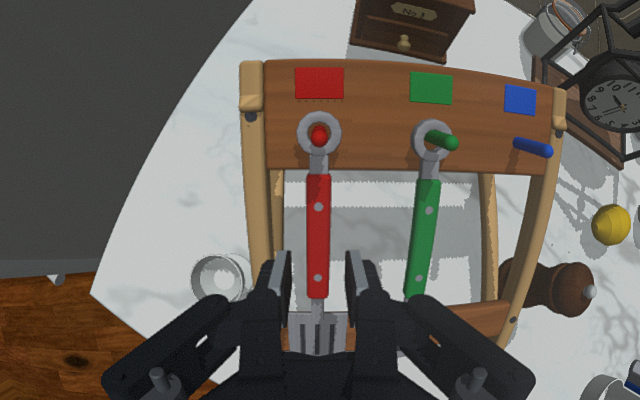

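View pics/top2.png

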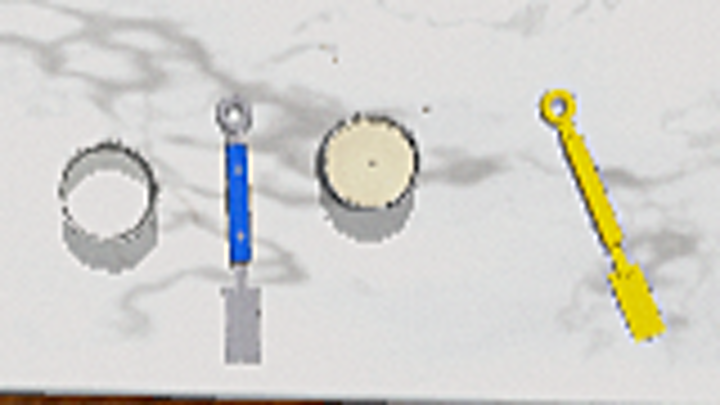

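```bash
python3 - <<'E' | tail -6
from h2 import *
P=pose()
a=P[0]+n*50
d=np.array([np.cos(np.radians(3.2)),np.sin(np.radians(3.2)),0]);Z=np.array([0,0,1.])
plan(*P,a,P[1],2)
plan(a,P[1],np.array([428,-307,130.]),toolR(d,Z),14)
E
```

```text
red origin px [187.  315.5]
[[-0.062, 0.0, 0.0, 0.0, 0.0, 0.0], [-0.063, 0.0, 0.0, 0.0, 0.0, 0.0]]
end err [ 0.06 -0.03  0.02] [0. 0. 0.] step mm 25.0 deg 0.0
[[-0.011, 0.092, 0.048, 0.005, -0.005, 0.001], [-0.009, 0.094, 0.046, 0.004, -0.005, 0.001], [-0.007, 0.095, 0.044, 0.005, -0.005, 0.001], [-0.006, 0.096, 0.041, 0.004, -0.005, 0.001], [-0.003, 0.097, 0.039, 0.005, -0.005, 0.001], [-0.001, 0.099, 0.035, 0.005, -0.005, 0.001], [0.0, 0.099, 0.033, 0.004, -0.005, 0.001], [0.001, 0.101, 0.03, 0.005, -0.006, 0.002]]
[[0.005, 0.101, 0.027, 0.004, -0.005, 0.001], [0.005, 0.102, 0.024, 0.005, -0.005, 0.001], [0.007, 0.102, 0.02, 0.005, -0.005, 0.001], [0.008, 0.103, 0.017, 0.004, -0.005, 0.001], [0.009, 0.103, 0.015, 0.005, -0.005, 0.001], [0.011, 0.104, 0.01, 0.004, -0.005, 0.001]]
end err [ 0.15 -0.   -0.18] [ 0.09 -0.03 -0.07] step mm 41.88870405756965 deg 2.4929038207261995
```

move_arm:
  moves:
    - [[-0.062,0.0,0.0,0.0,0.0,0.0],[-0.063,0.0,0.0,0.0,0.0,0.0]]
  gripper: 0.5

```text
t: 11.5
ee_pos: [437.8, 275.8, 192.5]
tcp_rot: [0.123, 0.825, 0.196, -0.516]
ft_force: [1.0, -0.5, 0.7]
grip_width: 43.0
```

move_arm:
  moves:
    - [[-0.011,0.092,0.048,0.005,-0.005,0.001],[-0.009,0.094,0.046,0.004,-0.005,0.001],[-0.007,0.095,0.044,0.005,-0.005,0.001],[-0.006,0.096,0.041,0.004,-0.005,0.001],[-0.003,0.097,0.039,0.005,-0.005,0.001],[-0.001,0.099,0.035,0.005,-0.005,0.001],[0.0,0.099,0.033,0.004,-0.005,0.001],[0.001,0.101,0.03,0.005,-0.006,0.002]]

```text
t: 12.5
ee_pos: [432.1, -58.8, 156.8]
tcp_rot: [0.065, 0.765, 0.094, -0.633]
ft_force: [1.0, 0.7, 0.2]
grip_width: 42.7
```

move_arm:
  moves:
    - [[0.005,0.101,0.027,0.004,-0.005,0.001],[0.005,0.102,0.024,0.005,-0.005,0.001],[0.007,0.102,0.02,0.005,-0.005,0.001],[0.008,0.103,0.017,0.004,-0.005,0.001],[0.009,0.103,0.015,0.005,-0.005,0.001],[0.011,0.104,0.01,0.004,-0.005,0.001],[0,0,0,0,0,0],[0,0,0,0,0,0]]

```text
t: 13.5
ee_pos: [427.8, -306.3, 129.4]
tcp_rot: [0.02, 0.707, 0.02, -0.707]
ft_force: [0.6, -0.2, -0.7]
grip_width: 42.5
```

```bash
cat > bl.py <<'E'
from h2 import *
def blue(P,w):
    hsv=cv2.cvtColor(w["frame"],cv2.COLOR_RGB2HSV); m=cv2.inRange(hsv,(105,140,80),(125,255,255))
    k,l,st,ce=cv2.connectedComponentsWithStats(m); 
    for i in range(1,k):
        if st[i,4]>150: print(st[i],np.round(ce[i]))
    # component nearest image centre column
    i=min([i for i in range(1,k) if st[i,4]>300],key=lambda i:abs(ce[i][0]-320)+abs(ce[i][1]-200))
    pts=np.argwhere(l==i)
    W=np.array([wplane(w,r,c,P,np.array([0,0,12.]),np.array([0,0,1.])) for r,c in pts]); c=W.mean(0); u=np.linalg.svd(W-c)[2][0]; u*=np.sign(u[0])
    v=np.array([-u[1],u[0],0]); print("ends",np.percentile((W-c)@u,[.5,99.5]),"width",np.percentile((W-c)@v,[1,99]))
    print("blue c",c,"deg",np.degrees(np.arctan2(u[1],u[0])))
    return c,u
if __name__=="__main__":
    P,w=look("w8"); blue(P,w); print(P[0],np.round(P[1],3)); print(robot.sense()["q"])
E
python3 bl.py | tail -14
```

```text
[390.08400638 172.94347571   0.46502021] 26.64369544855134 [-0.02 -0.2  -0.06 -0.01  0.04  0.16]
red seat [530.3 323.8 129. ] px foot [106.3 173.3] tip [108.2 153.3]
green seat [562.6 259.5 129. ] px foot [103.8 241.8] tip [104.5 229.4]
blue seat [594.9 195.1 129. ] px foot [104.8 318.9] tip [105.3 318.3]
red origin px [187.  315.5]
TCP [-119.07 -443.64  163.4 ] rot [-22.9   25.61  -5.26] t 13.55 w 42.56710544767632 F [0.2 0.6 0.2]
[ 313  150   17   97 1514] [321. 197.]
ends [-47.08797591  42.70444068] width [-7.10874156  6.89963507]
blue c [ 427.03621351 -309.14697568   12.        ] deg 3.0923735092071802
[ 427.82825975 -306.3229129   129.41714092] [[ 0.     0.057 -0.998]
 [ 0.001 -0.998 -0.057]
 [-1.    -0.001 -0.   ]]
[-6.24093210e-01  3.26180777e-01  1.93473731e+00  7.45213796e-04
  8.80434702e-01  8.88503973e-01]
```

View pics/w8.png

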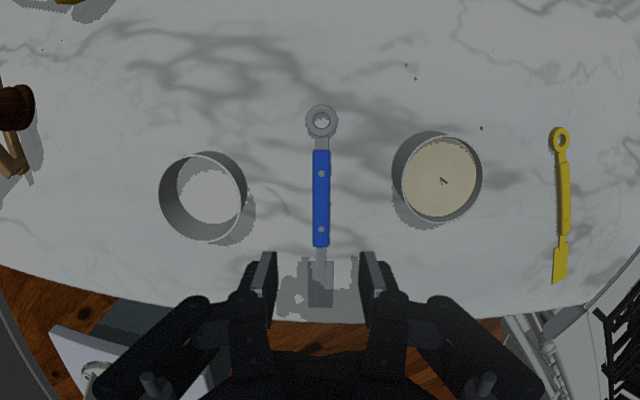

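move_arm:
  moves:
    - [[0.05,0.0035,-0.005,0,0,0],[0.06,0.0035,-0.005,0,0,0],[0.06,0,0,0,0,0],[0.06,0,0,0,0,0],[0.04,0,0,0,0,0],[0.02,0,0,0,0,0],[0,0,0,0,0,0],[0,0,0,0,0,0]]

```text
t: 14.55
ee_pos: [433.1, -309.8, 14.7]
tcp_rot: [0.021, 0.708, 0.02, -0.706]
ft_force: [0.2, 0.2, 0.4]
grip_width: 42.5
```

```bash
python3 - <<'E' | tail -5
from bl import *
P,w=look("w9"); blue(P,w); print(P[0],np.round(P[1],3).tolist())
E
```

```text
TCP [-166.56 -449.12   58.97] rot [-22.85  25.54  -5.38] t 14.6 w 42.59593907409033 F [0.2 0.7 0.5]
[ 301  195   30  140 3655] [316. 261.]
ends [-50.15130209  39.08117479] width [-7.28250881  7.28300608]
blue c [ 431.39932461 -308.94657037   12.        ] deg 3.137849771851247
[ 433.05060021 -309.84289509   14.73324022] [[0.002, 0.057, -0.998], [-0.001, -0.998, -0.057], [-1.0, 0.001, -0.002]]
```

View pics/w9.png

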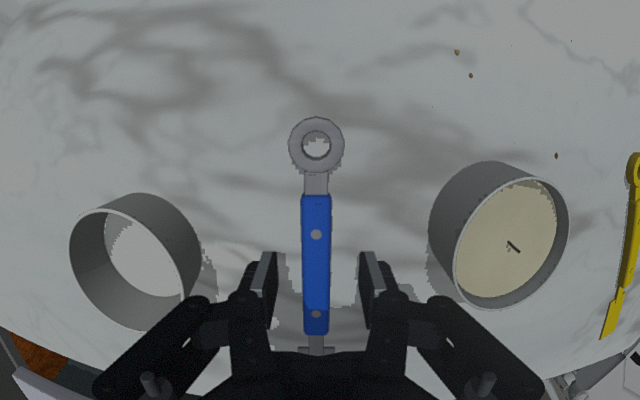

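move_arm:
  moves:
    - [[0,-0.002,0,0,0,0],[0.015,0,0,0,0,0],[0.015,0,0,0,0,0],[0,0,0,0,0,0],[0,0,0,0,0,0]]
  gripper: 0.65

```text
t: 15.22
ee_pos: [432.5, -308.7, 1.9]
tcp_rot: [0.02, 0.707, 0.02, -0.706]
ft_force: [-0.7, 0.1, -0.3]
grip_width: 29.8
```

move_arm:
  moves:
    - [[0,0,0,0,0,0],[0,0,0,0,0,0],[0,0,0,0,0,0],[0,0,0,0,0,0]]
  gripper: 1
  grip_force: 60

```text
t: 15.72
ee_pos: [432.7, -308.9, 2.4]
tcp_rot: [0.021, 0.707, 0.02, -0.706]
ft_force: [-1.0, 1.5, 5.4]
grip_width: 14.0
```

```bash
python3 - <<'E' | tail -2
from bl import *
P,w=look("w10"); print(P[0],np.round(P[1],3).tolist())
E
```

```text
TCP [-171.86 -448.13   47.78] rot [-22.86  25.56  -5.35] t 15.775 w 14.00699225473549 F [-0.1  0.8  5.3]
[ 432.73591797 -308.8908986     2.35903369] [[0.002, 0.057, -0.998], [-0.001, -0.998, -0.057], [-1.0, 0.001, -0.002]]
```

View pics/w10.png

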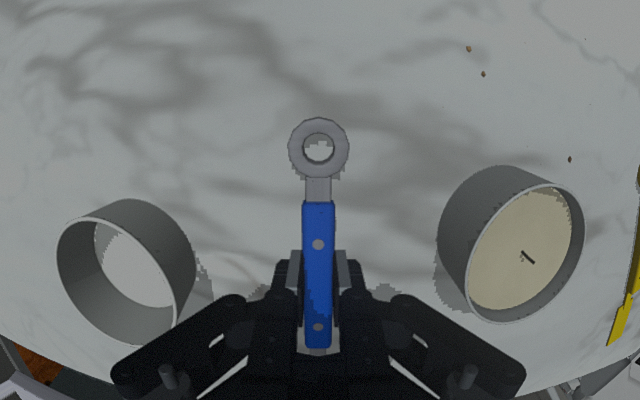

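```bash
python3 - <<'E' | tail -12
from bl import *
P,w=pickle.load(open("w10.pkl","rb"))
Z=np.array([0,0,1.])
E=[]
for r,c in [(149,288),(149,349.5),(118.5,318.5),(180,318.5)]:
    X=P[1].T@(wplane(w,r,c,P,10*Z,Z)-P[0]); E.append(X); print(np.round(X,1))
e=(E[0]+E[1])/2; es=-(E[2][2]+E[3][2])/2; ey=-e[1]; print("eye rel tcp: s",es,-e[2],"y",ey)
P0=pose(); a=P0[0]+Z*200
plan(*P0,a,P0[1],5)
b=foot+s*(-es)+y*(-72-ey)+n*110
print(b, rack(b))
plan(a,P0[1],b,toolR(s,n),15)
E
```

```text
red origin px [187.  315.5]
[ -7.6 -13.  -61.9]
[ -7.5  14.1 -61.9]
[ -7.5   0.4 -75.3]
[ -7.6   0.4 -47.8]
eye rel tcp: s 61.53551477982953 61.93642376230374 y -0.5510436997934116
[[-0.1, 0.0, 0.0, 0.0, 0.0, 0.0], [-0.1, 0.0, 0.0, 0.0, 0.0, 0.0], [-0.1, 0.0, 0.0, 0.0, 0.0, 0.0], [-0.1, 0.0, -0.001, 0.0, 0.0, 0.0], [-0.1, 0.001, 0.0, 0.0, 0.0, 0.0]]
end err [ 0.1  -0.19  0.  ] [0. 0. 0.] step mm 40.0 deg 0.0
[501.37067839 146.59661799 200.89195091] [153.46 -71.45 110.  ]
[[0.0, -0.075, -0.016, -0.004, 0.005, -0.001], [0.001, -0.075, -0.017, -0.004, 0.004, -0.001], [0.003, -0.074, -0.02, -0.005, 0.005, -0.001], [0.003, -0.074, -0.022, -0.004, 0.005, -0.001], [0.004, -0.073, -0.023, -0.004, 0.005, -0.001], [0.006, -0.072, -0.025, -0.004, 0.004, -0.001], [0.007, -0.072, -0.027, -0.005, 0.005, -0.001], [0.008, -0.07, -0.029, -0.004, 0.005, -0.001]]
[[0.009, -0.07, -0.03, -0.004, 0.005, -0.001], [0.011, -0.069, -0.032, -0.004, 0.004, -0.001], [0.012, -0.069, -0.033, -0.005, 0.005, -0.001], [0.013, -0.067, -0.035, -0.004, 0.005, -0.001], [0.015, -0.066, -0.036, -0.004, 0.005, -0.001], [0.017, -0.065, -0.037, -0.004, 0.004, -0.001], [0.018, -0.064, -0.038, -0.005, 0.005, -0.001]]
end err [-0.08  0.01  0.04] [ 0.17 -0.01  0.04] step mm 30.71044617267329 deg 2.3139664113050595
```

move_arm:
  moves:
    - [[-0.02,0,0,0,0,0],[-0.08,0.0,0.0,0.0,0.0,0.0],[-0.1,0.0,0.0,0.0,0.0,0.0],[-0.1,0.0,0.0,0.0,0.0,0.0],[-0.1,0.0,-0.001,0.0,0.0,0.0],[-0.1,0.001,0.0,0.0,0.0,0.0]]

```text
t: 16.52
ee_pos: [432.4, -308.8, 203.7]
tcp_rot: [0.021, 0.707, 0.02, -0.706]
ft_force: [0.5, 0.3, -0.5]
grip_width: 14.2
```

move_arm:
  moves:
    - [[0.0,-0.075,-0.016,-0.004,0.005,-0.001],[0.001,-0.075,-0.017,-0.004,0.004,-0.001],[0.003,-0.074,-0.02,-0.005,0.005,-0.001],[0.003,-0.074,-0.022,-0.004,0.005,-0.001],[0.004,-0.073,-0.023,-0.004,0.005,-0.001],[0.006,-0.072,-0.025,-0.004,0.004,-0.001],[0.007,-0.072,-0.027,-0.005,0.005,-0.001],[0.008,-0.07,-0.029,-0.004,0.005,-0.001]]

```text
t: 17.52
ee_pos: [469.3, -65.1, 201.4]
tcp_rot: [0.076, 0.78, 0.116, -0.611]
ft_force: [0.3, 0.1, -0.6]
grip_width: 14.0
```

move_arm:
  moves:
    - [[0.009,-0.07,-0.03,-0.004,0.005,-0.001],[0.011,-0.069,-0.032,-0.004,0.004,-0.001],[0.012,-0.069,-0.033,-0.005,0.005,-0.001],[0.013,-0.067,-0.035,-0.004,0.005,-0.001],[0.015,-0.066,-0.036,-0.004,0.005,-0.001],[0.017,-0.065,-0.037,-0.004,0.004,-0.001],[0.018,-0.064,-0.038,-0.005,0.005,-0.001],[0,0,0,0,0,0]]

```text
t: 18.52
ee_pos: [500.6, 147.8, 200.6]
tcp_rot: [0.123, 0.825, 0.197, -0.516]
ft_force: [-0.1, -0.1, -1.5]
grip_width: 14.4
```

move_arm:
  moves:
    - [[0,0,0,0,0,0],[0,0,0,0,0,0]]

```text
t: 18.77
ee_pos: [501.3, 145.8, 200.8]
tcp_rot: [0.122, 0.825, 0.196, -0.516]
ft_force: [-0.0, -0.4, -0.1]
grip_width: 13.9
```

```bash
python3 - <<'E' | tail -4
from h2 import *
P,w=look("w11")
for k in F.Y: print(k,[np.round(wproj(w,F.face(*fx,215,F.Y[k],h),P),1) for h in (0,40)])
E
```

```text
TCP [153.06 -72.08 110.12] rot [0.12 0.02 0.04] t 18.825 w 14.039697694816605 F [-0.4 -0.3 -0.9]
red [array([133.3, 156.4]), array([139.7, 132.7])]
green [array([128.5, 231.4]), array([133.8, 216.4])]
blue [array([126.8, 317.9]), array([131.5, 317.9])]
```

View pics/w11.png

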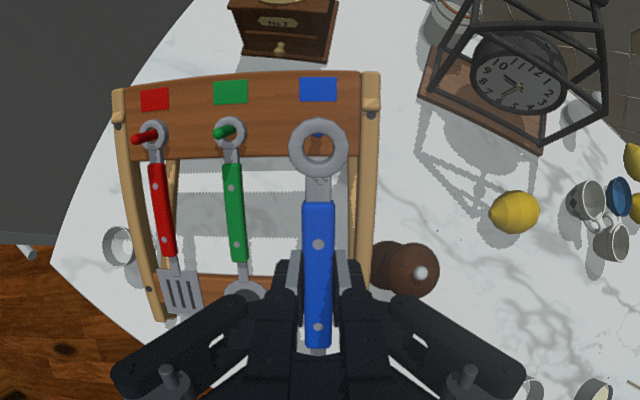

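move_arm:
  moves:
    - [[0.03,-0.0015,-0.001,0,0,0],[0.04,0,0,0,0,0],[0.04,0,0,0,0,0],[0.03,0,0,0,0,0],[0.02,0,0,0,0,0],[0,0,0,0,0,0],[0,0,0,0,0,0],[0,0,0,0,0,0]]

```text
t: 19.82
ee_pos: [526.6, 159.8, 143.9]
tcp_rot: [0.123, 0.825, 0.196, -0.515]
ft_force: [-0.5, -0.1, -1.1]
grip_width: 13.9
```

```bash
python3 - <<'E' | tail -5
from h2 import *
P,w=look("w12")
for k in F.Y: print(k,[np.round(wproj(w,F.face(*fx,215,F.Y[k],h),P),1) for h in (0,40,54)])
im=w["frame"][50:250,220:460,::-1]; cv2.imwrite("pics/w12c.png",cv2.resize(im,None,fx=3,fy=3,interpolation=cv2.INTER_CUBIC))
E
```

```text
red origin px [187.  315.5]
TCP [154.05 -70.88  46.31] rot [ 0.17 -0.04  0.05] t 19.875 w 14.29973394172731 F [-0.5  0.4 -1. ]
red [array([145.7, 117.1]), array([156.8,  81.7]), array([161.8,  66.9])]
green [array([139.4, 206.8]), array([149.5, 181.1]), array([154.3, 169.3])]
blue [array([137., 320.]), array([146.3, 320.5]), array([150.8, 320.8])]
```

View pics/w12c.png

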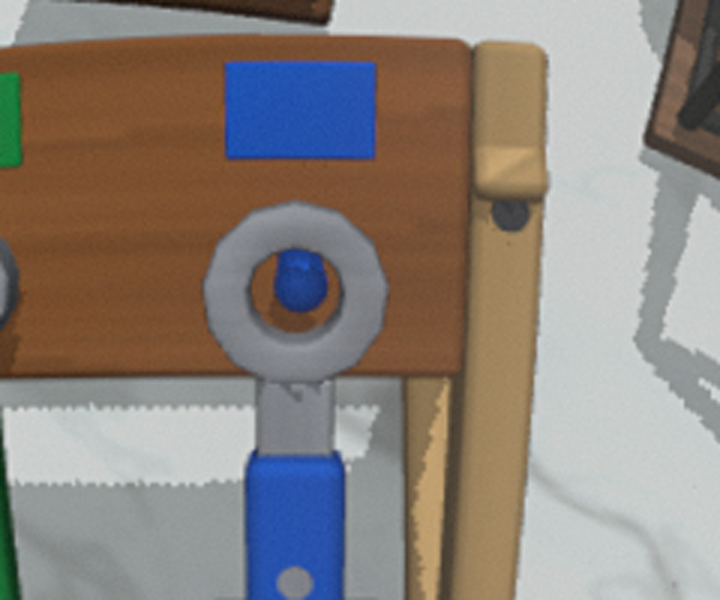

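move_arm:
  moves:
    - [[0,0.0022,0.003,0,0,0],[0.02,0,0,0,0,0],[0.025,0,0,0,0,0],[0.025,0,0,0,0,0],[0.02,0,0,0,0,0],[0,0,0,0,0,0]]

```text
t: 20.62
ee_pos: [539.7, 165.7, 109.5]
tcp_rot: [0.123, 0.825, 0.196, -0.516]
ft_force: [0.1, 0.2, -1.4]
grip_width: 13.9
```

move_arm:
  moves:
    - [[0.01,0,0,0,0,0],[0.01,0,0,0,0,0],[0,0,0,0,0,0],[0,0,0,0,0,0]]

```text
t: 21.12
ee_pos: [543.1, 167.2, 103.9]
tcp_rot: [0.123, 0.825, 0.196, -0.515]
ft_force: [-5.3, -2.3, 9.1]
grip_width: 14.1
```

```bash
python3 - <<'E' | tail -1
from h2 import *
P,w=look("w13")
im=w["frame"][50:250,220:460,::-1]; cv2.imwrite("pics/w13c.png",cv2.resize(im,None,fx=3,fy=3,interpolation=cv2.INTER_CUBIC))
E
```

```text
TCP [152.73 -71.7    2.4 ] rot [ 0.17 -0.04  0.06] t 21.175 w 14.145459135233022 F [-5.3 -3.9  9.2]
```

View pics/w13c.png

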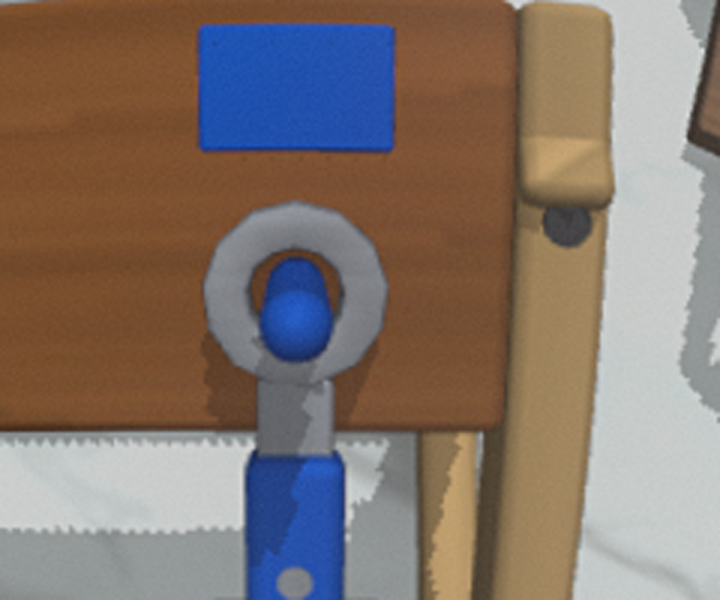

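move_arm:
  moves:
    - [[0,0,0,0,0,0],[0,0,0,0,0,0],[0,0,0,0,0,0],[0,0,0,0,0,0]]
  gripper: 0.67

```text
t: 21.68
ee_pos: [543.1, 167.2, 103.2]
tcp_rot: [0.123, 0.825, 0.196, -0.516]
ft_force: [-0.2, -0.1, -0.0]
grip_width: 28.2
```

move_arm:
  moves:
    - [[-0.02,0,0,0,0,0],[-0.04,0,0,0,0,0],[-0.05,0,0,0,0,0],[-0.05,0,0,0,0,0],[-0.05,0,0,0,0,0],[-0.05,0,0,0,0,0],[0,0,0,0,0,0],[0,0,0,0,0,0]]

```text
t: 22.68
ee_pos: [502.3, 146.7, 196.6]
tcp_rot: [0.123, 0.825, 0.196, -0.516]
ft_force: [-0.2, -0.6, -0.7]
grip_width: 28.1
```

```bash
python3 - <<'E' | tail -11
from h2 import *
P,w=look("w14")
for k in F.Y: print(k,[np.round(wproj(w,F.face(*fx,215,F.Y[k],h),P),1) for h in (0,10,40)])
for k in ["red","green","blue"]:
    for o in robot.landmark_of(w,f"turner_{k}_eye")[:1]:
        r,c=o["location"]; print(k,round(o["score"],2),rack(wplane(w,r,c,P,foot+5*n,n)))
    for sl,h in((150,12),(105,4)):
        r,c=wproj(w,F.face(*fx,sl,F.Y[k]+1.5,h),P); print(sl,rack(wpt(w,r,c,P)))
im=w["frame"][50:320,90:400,::-1]; cv2.imwrite("pics/w14c.png",cv2.resize(im,None,fx=2.2,fy=2.2,interpolation=cv2.INTER_CUBIC))
E
```

```text
green [array([128.1, 230.3]), array([129.2, 226.9]), array([133.4, 214.9])]
blue [array([126.4, 318.4]), array([127.4, 318.4]), array([131.1, 318.5])]
red 0.9 [213.99  70.57   5.  ]
150 [149.72  73.97  11.23]
105 [109.07  68.95  11.66]
green 0.58 [2.0844e+02 9.0000e-02 5.0000e+00]
150 [150.04   1.46  12.12]
105 [109.29  -0.91  12.06]
blue 0.81 [214.03 -71.69   5.  ]
150 [150.31 -70.5   12.86]
105 [109.07 -70.54  11.65]
```

View pics/w14c.png

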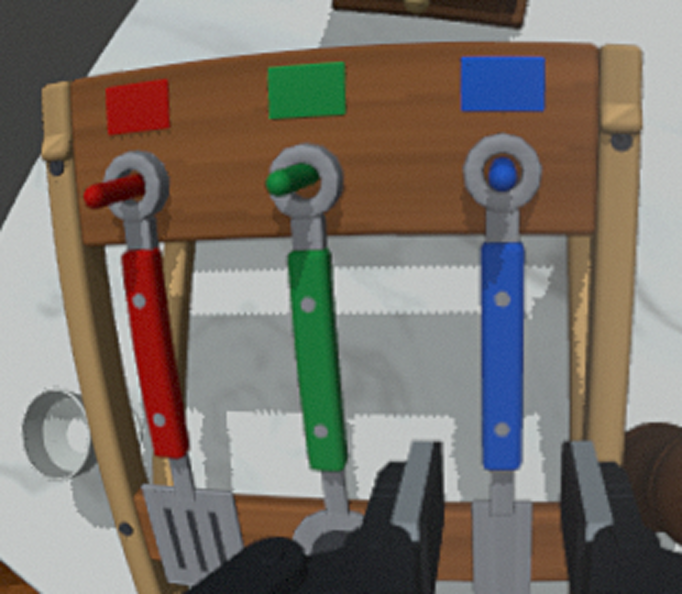

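Run:
```python
from cell import robot
print(robot.finish_job())
```

```text
the job is handed in; nothing more can be done
None
```

I moved the red turner from the blue peg to the red peg, then took the blue turner from between the ramekin and the candle and hung it on the blue peg. The gripper let go and backed off, and I handed the job in at about 23 s; it gives no verdict.

What the last wrist-camera picture showed:
- **Red and blue eyes:** both were measured within about 1.5 mm of their peg axes.
- **Lying flat:** the tops of all three grips read 11–13 mm above the rack face, which fits turners lying flat.
- **Green turner:** the picture shows it still on its peg and I never touched it. The network put its eye 6.6 mm down the slope, close to the 7 mm limit, but with a low score (0.58). I took that as a detection error, because the 2.5 mm of play on the peg does not allow it.
- **Forces:** the wrist force stayed around 11 N or less in every reading I took, highest when seating the blue turner.
- **Other things:** nothing in the pictures looked disturbed, but I did not measure the ramekin, candle, mill, egg cup or lemon again afterwards.

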